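Unclip the taller battery pack from its charger

TASK

Two battery packs stand latched in charging cradles on the desk. Take the taller one: pinch the two release buttons on its opposite sides fully in together, lift the pack straight out of its cradle, and stand it upright on the clear floor of the steel tray. Leave the shorter pack in its cradle.

Things in the scene. Friction and masses are not known exactly. Their poses are not given: they have to be found in the camera images.
- tall_pack_grip (a point): Taller pack: black upright block, 44 (x) x 30 (y) x 94 mm tall, 0.3 kg, in a grey cradle (fixed, base 70 x 72 mm, walls 32 mm high). A ribbed grey button on each y side. Point: midway between the buttons at their mid-height, 58 mm above the pack's underside, 36 mm below its top; 64 mm above the desk when latched, 60 mm when standing in the tray. z up, y from button to button (pinch direction).
- tall_pack_left (a joint): Button on the taller pack's +y side, 14 mm (x) by 18 mm high, standing 7.5 mm out: 45 mm over both buttons, 30 mm when both are in. 0 = out (latched), 0.0075 m = flush. Sprung, 2 N to start, 5 N fully in; springs out when let go. A hook below it catches under a lip of the cradle; the pack lifts out freely only with both buttons in.
- tall_pack_right (a joint): The same on the -y side. While latched the pack has 3 mm of play along y.
- short_pack_grip (a point): The same point of the shorter pack, which is like the taller one but only 72 mm tall, latched in an equal cradle; the two swap places from run to run. To be left there.
- tray: Shallow loose steel tray, 0.3 kg, 121 mm along its x, 215 mm along its y, rim 15 mm high, floor 2 mm thick. Origin: centre of its underside. Flat tweezers (145 mm long, 10 mm high) lie in it along y, centred at x = +42 mm; the floor from x = -55 to +30 mm is clear.
Not all that is in view belongs to the job. There is more than one size of the tray; the job needs the larger.

How it is judged:
By the outcome, as a careful person would: the job done as asked, in the order asked, and still so for the second after the job is handed in, with the robot touching nothing.
It also fails if it takes over 38 s, if anything falls off the work surface, if the arm or the gripper's body presses on something with over 40 N, if the wrist force passes 120 N, or if a joint passes its speed limit or range.

ROBOT

A 6-joint arm with a two-finger parallel gripper is mounted at the origin on a cart in front of the work surface, level with it; the furniture and walls round the work are solid. World frame = base frame: x ahead of the robot, y to its left, z up, the work surface at z = 0. Lengths are in m, angles in rad, forces in N, time in s.
With the tool pointing down it reaches from about 0.35 to 0.975 m from the base axis. Payload 4.9 kg.
Tool frame: the origin (TCP) lies midway between the tips of the shut fingers; the grasp point (between the pads) lies 19 mm behind it (manip.pinch_z is the x of the grasp point in the tool frame, in m); x points along the fingers, y is the direction in which the jaws open and shut, and the axes are right-handed (so a half turn about x gives the same grasp; the last joint's range is limited). The gripper opens to 85 mm and grips with 20 to 120 N. Pads are 22 mm wide; open, the fingers measure 114 mm over their backs; the gripper's body (76 mm by 85 mm) begins 54 mm behind the grasp point. The pads swing forward as they close: fully open they stand 13 mm farther back than shut.
Start: joints at [1.104, 0.053, 1.613, -0, 1.476, -0.119], TCP at [0.213, 0.588, 0.231] pointing down, gripper open.
Joint ranges: [-3.01, 3.01], [-1.01, 2.22], [0.06, 2.58], [-1.02, 4.17], [0.09, 2.62], [-3.14, 3.14]. Speed limits (rad/s): [2.57, 2.57, 3.14, 3.14, 3.14, 3.14].

INTERFACE

Orientations are given as a unit quaternion [w, x, y, z].
In Python, from plant import sensors, cams, workorder, manip gives the robot as it stands.
- The arm moves only by the tool drive_tool, never from a script. Its argument "series" is a list of rows, each an object of numbers: "x", "y", "z": the shift along the tool's x, y, z in units of 25 mm (1.0 is 25 mm); "ax", "ay", "az": the turn, a rotation vector about the tool's x, y, z in units of 5 degrees (1.0 is 5 degrees). A call has 1 to 5 rows; each row is the pose to reach, as a shift and turn from the pose commanded when the call began, along the tool's axes at that moment; what a row does not reach only later rows make up. A row lasts 1/12 s, in which the tool goes at most 41.7 mm and 7.16 degrees, less where a joint would pass 70% of its speed; a pose out of reach is approached as far as the arm can. A call with a gripper value outside its range is refused whole. "hand" is the opening, from 0 (shut) to 1 (fully open), set as the call begins (left out, the last holds). The fingers move at their own pace and stop on an object; the grip force is fixed at half the most. Time passes only in rows, so rows that repeat a pose let the fingers close. It gives the time, the measured TCP pose, the force and the opening at its end, in the units of the state.
- sensors.state(): the state, without advancing time (a new reading comes with each control period).
- cams.grab_frame(name): name is "side" or "top" or "wrist"; returns a dict with "img" (400x640x3 uint8, blue, green, red), "camera_matrix" (3x3 intrinsics, pixels), "cam_to_world" (4x4, takes a point from camera to world coordinates). Camera axes: x right, y down, z forward; pixel columns grow to the right and rows downward; lengths in m; the calibration is good to about 2 mm. A picture is of the moment at which its call begins. There is no depth.
- workorder.job_done(): hands the job in, once; it reports no verdict.
The state is a dict: "time": time; "joint_pos": joint angles; "joint_vel": joint speeds; "joint_efforts": joint torques, N m; "tool_pos": TCP position; "tool_rot": TCP orientation; "contact_force": force on the tool from outside, world axes, zero at the start; "ft_torque": the same for the moment, N m; "gripper_width": opening from 0.0 (shut) to 1.0 (fully open).
Only numpy, scipy, OpenCV 4.12 (cv2) and the standard library are available. Lean on these libraries where they do the work, as an engineer would, in place of code of your own. Each camera call takes 0.05 s, during which the arm holds its last target.

## Working session

There is one attempt and no reset: what is moved stays moved. The work goes in short steps, Python scripts to look and compute and a tool call to move; the robot and the scene stay as the last step left them, time stands still between calls to the robot, and variables do not carry over. Pictures are saved under pics/ and viewed, and the job is handed in when it is done.

Besides the shell and the picture viewer there is one more tool, called after "Request:" as name(argument=value, ...), one argument or row to a line, values as JSON. drive_tool: Moves the arm, as the interface text tells. Its arguments: {"type":"object","properties":{"series":{"type":"array","items":{"type":"object","properties":{"x":{"type":"number"},"y":{"type":"number"},"z":{"type":"number"},"ax":{"type":"number"},"ay":{"type":"number"},"az":{"type":"number"}}}},"hand":{"type":"number"}},"required":["series"]}

```bash
mkdir -p pics; ls; cat > h.py <<'E'
import numpy as np, cv2
from plant import sensors, cams, workorder, manip
def grab(n,f):
    d=cams.grab_frame(n); cv2.imwrite('pics/'+f+'.png',d['img']); np.savez('pics/'+f+'.npz',**d); return d
def load(f): return np.load('pics/'+f+'.npz')
def proj(d,p):
    T=np.linalg.inv(d['cam_to_world']); q=T[:3,:3]@np.array(p)+T[:3,3]; u=d['camera_matrix']@q; return u[:2]/u[2]
def ray(d,u,v,z):
    T=d['cam_to_world']; r=T[:3,:3]@np.linalg.solve(d['camera_matrix'],[u,v,1.]); o=T[:3,3]; return o+r*(z-o[2])/r[2]
E
python3 - <<'E'
from h import *
for n in ['side','top','wrist']:
    d=grab(n,n+'0'); print(n,d['cam_to_world'][:3,3].round(3),d['camera_matrix'][0,0])
s=sensors.state(); print(s, manip.pinch_z)
E
```

```text
pics
side [-0.138 -0.473  1.16 ] 510.1961724787131
top [ 0.436 -0.418  1.119] 430.5358724134662
wrist [0.151 0.609 0.373] 360.4707712115296
{'time': 0.15, 'joint_pos': array([ 1.10398263e+00,  5.32226308e-02,  1.61396359e+00,  1.20857359e-05,
        1.47599379e+00, -1.19016602e-01]), 'joint_vel': array([ 1.89200173e-03, -1.02209995e-03, -3.91408665e-03, -4.50214363e-05,
        8.09740017e-04,  1.15387396e-03]), 'joint_efforts': array([ 6.16855577e-04, -3.94238913e+01, -3.70721877e+01, -7.56323925e-05,
        4.63333228e-03, -4.44884833e-06]), 'tool_pos': array([0.21280696, 0.58714681, 0.2303436 ]), 'tool_rot': array([ 0.69627558,  0.1218103 ,  0.69660782, -0.12288247]), 'contact_force': array([-0.35468361, -0.34003278,  0.08178961]), 'ft_torque': array([-4.49985851e-02,  3.21272155e-02,  4.05566991e-05]), 'gripper_width': 0.9986466063822722} -0.0187
```

View pics/side0.png

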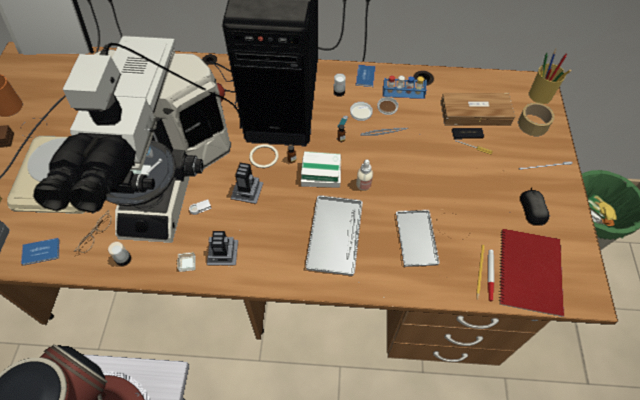

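View pics/top0.png

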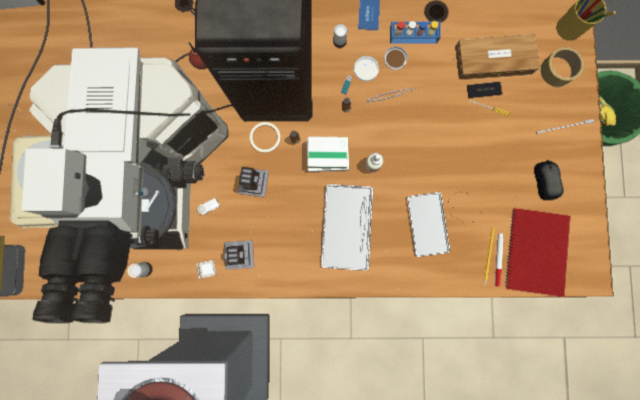

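View pics/wrist0.png

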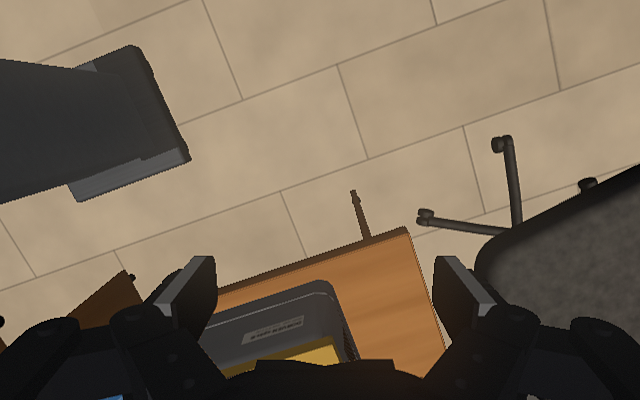

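```bash
python3 - <<'E'
from h import *
s=load('side0'); t=load('top0')
a=cv2.resize(s['img'][150:280,170:270],None,fx=4,fy=4,interpolation=cv2.INTER_CUBIC)
b=cv2.resize(t['img'][155:285,200:300],None,fx=4,fy=4,interpolation=cv2.INTER_CUBIC)
cv2.imwrite('pics/z1.png',np.hstack([a,b]))
a=cv2.resize(t['img'][175:280,310:460],None,fx=5,fy=5,interpolation=cv2.INTER_CUBIC)
cv2.imwrite('pics/z2.png',a)
for n,u,v in [('far',252,181),('near',238,254),('trayL',347,227),('trayS',428,224)]: print(n,ray(t,u,v,0.0).round(3))
print(t['cam_to_world'].round(3))
E
```

```text
far [ 0.611 -0.222  0.   ]
near [ 0.421 -0.189  0.   ]
trayL [ 0.489 -0.471  0.   ]
trayS [ 0.496 -0.681  0.   ]
[[-4.000e-03 -9.950e-01  1.030e-01  4.360e-01]
 [-1.000e+00  4.000e-03  1.000e-03 -4.180e-01]
 [-1.000e-03 -1.030e-01 -9.950e-01  1.119e+00]
 [ 0.000e+00  0.000e+00  0.000e+00  1.000e+00]]
```

View pics/z1.png

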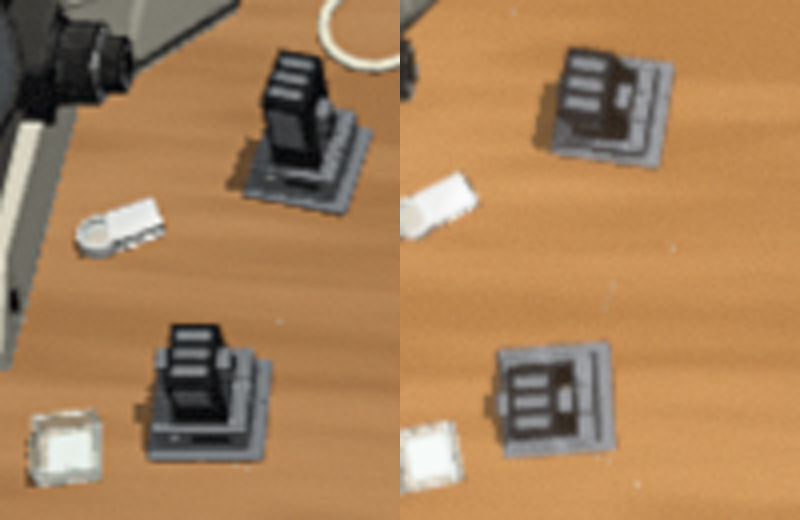

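View pics/z2.png

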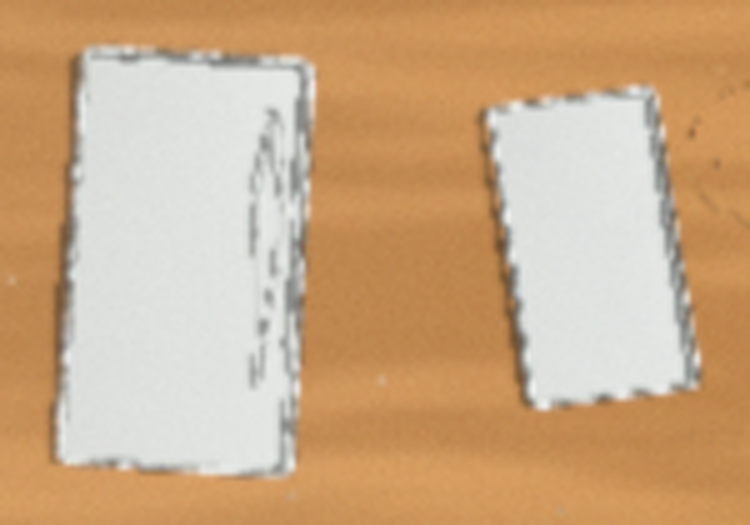

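```bash
python3 - <<'E'
from h import *
s=load('side0'); t=load('top0')
def tri(a,b):
    A=[];B=[]
    for d,(u,v) in ((s,a),(t,b)):
        T=d['cam_to_world'];r=T[:3,:3]@np.linalg.solve(d['camera_matrix'],[u,v,1.]);r/=np.linalg.norm(r);P=np.eye(3)-np.outer(r,r);A.append(P);B.append(P@T[:3,3])
    p,_,_,_=np.linalg.lstsq(np.vstack(A),np.hstack(B),rcond=None); return p.round(3)
print('head',tri((119,74),(84,154)), tri((68,65),(24,152)),tri((110,106),(82,208)))
print('eyeR',tri((77,206),(93,318)),'eyeL',tri((36,196),(36,318)))
print('armtop front',tri((173,40),(138,50)), 'knob',tri((200,167),(202,172)))
print('PC',tri((316,65),(306,72)),tri((227,0),(197,0)))
def z1s(x,y):return (170+x/4,150+y/4)
def z1t(x,y):return (200+(x-400)/4,155+y/4)
print('far top', tri(z1s(325,57),z1t(632,55)),tri(z1s(315,100),z1t(620,122)),tri(z1s(264,98),z1t(558,115)))
print('near top', tri(z1s(220,325),z1t(578,362)),tri(z1s(170,325),z1t(512,366)),tri(z1s(222,372),z1t(577,438)))
base=[ray(t,*z1t(*q),.006) for q in [(580,52),(675,62),(660,168),(552,155)]]
print(np.round(base,3), np.mean(base,0))
top=[ray(t,*z1t(*q),.1) for q in [(568,47),(632,55),(620,122),(558,112)]]
print(np.round(top,3), np.mean(top,0))
base=[ray(t,*z1t(*q),.006) for q in [(497,352),(610,343),(615,448),(505,458)]]
print('near',np.round(base,3), np.mean(base,0))
def z2(x,y):return 310+x/5,175+y/5
for c in ([(82,48),(313,63),(290,474),(57,462)],[(486,107),(654,87),(698,385),(533,408)]):
    p=np.array([ray(t,*z2(*q),.015) for q in c]);print(p.round(3),p.mean(0),[np.linalg.norm(p[i]-p[i-1]).round(3) for i in range(4)])
E
```

```text
head [ 0.589 -0.024  0.432] [0.59  0.07  0.445] [ 0.5   -0.031  0.437]
eyeR [ 0.317 -0.01   0.367] eyeL [0.322 0.065 0.388]
armtop front [ 0.815 -0.056  0.328] knob [ 0.621 -0.113  0.084]
PC [ 0.779 -0.39   0.308] [ 0.867 -0.191  0.409]
far top [ 0.624 -0.251  0.105] [ 0.582 -0.249  0.117] [ 0.588 -0.213  0.107]
near top [ 0.441 -0.213  0.076] [ 0.44  -0.178  0.075] [ 0.397 -0.222  0.101]
[[ 0.645 -0.204  0.006]
 [ 0.638 -0.267  0.006]
 [ 0.568 -0.258  0.006]
 [ 0.577 -0.187  0.006]] [ 0.60686435 -0.22906652  0.006     ]
[[ 0.63  -0.215  0.1  ]
 [ 0.625 -0.254  0.1  ]
 [ 0.585 -0.247  0.1  ]
 [ 0.591 -0.21   0.1  ]] [ 0.60771732 -0.23145907  0.1       ]
near [[ 0.449 -0.154  0.006]
 [ 0.455 -0.227  0.006]
 [ 0.388 -0.231  0.006]
 [ 0.382 -0.161  0.006]] [ 0.41826655 -0.19303962  0.006     ]
[[ 0.599 -0.418  0.015]
 [ 0.59  -0.537  0.015]
 [ 0.38  -0.522  0.015]
 [ 0.386 -0.404  0.015]] [ 0.48878244 -0.47036573  0.015     ] [np.float64(0.213), np.float64(0.12), np.float64(0.211), np.float64(0.118)]
[[ 0.567 -0.626  0.015]
 [ 0.577 -0.713  0.015]
 [ 0.424 -0.731  0.015]
 [ 0.413 -0.647  0.015]] [ 0.49513849 -0.67921379  0.015     ] [np.float64(0.156), np.float64(0.088), np.float64(0.154), np.float64(0.085)]
```

```bash
cat >> h.py <<'E'
from scipy.spatial.transform import Rotation as R
def cur():
    s=sensors.state(); q=s['tool_rot']; return s,R.from_quat([q[1],q[2],q[3],q[0]])
def goal(yang):  # tool x down, tool y at world angle yang deg
    a=np.radians(yang); y=np.array([np.cos(a),np.sin(a),0]); x=np.array([0,0,-1.]); return R.from_matrix(np.c_[x,y,np.cross(x,y)])
def plan(p,yang,s=None,r=None):
    if r is None: s,r=cur(); s=s['tool_pos']
    G=goal(yang); d=r.inv().apply(np.array(p)-s)/.025; a=np.degrees((r.inv()*G).as_rotvec())/5
    print('xyz',d.round(2),'rot',a.round(2),'rows',np.linalg.norm(d)*25/41.7,np.linalg.norm(a)*5/7.16)
def chain(wps):
    s,r=cur(); s=s['tool_pos']; y=r.apply([0,1,0]); print('yang',np.degrees(np.arctan2(y[1],y[0])),s)
    for p,yg in wps:
        plan(p,yg,s,r); s=np.array(p); r=goal(yg)
E
python3 - <<'E'
from h import *
print(cur()[1].as_matrix().round(3))
y0=-20-0
chain([])
_,r=cur();y=r.apply([0,1,0]);ya=np.degrees(np.arctan2(y[1],y[0]))
def P(rad,az,z): a=np.radians(az); return [rad*np.cos(a),rad*np.sin(a),z]
chain([([.213,.588,.43],ya),(P(.55,68,.56),ya),(P(.52,45,.57),ya-20),(P(.52,22,.57),ya-45),(P(.52,0,.57),ya-68),(P(.55,-20,.5),-98),([.6,-.23,.3],-98)])
E
```

```text
[[-0.001  0.341  0.94 ]
 [-0.001  0.94  -0.341]
 [-1.    -0.002 -0.   ]]
yang 70.07263701661397 [0.21280696 0.58714681 0.2303436 ]
yang 70.07263701661397 [0.21280696 0.58714681 0.2303436 ]
xyz [-7.99  0.02 -0.01] rot [-0.   -0.    0.02] rows 4.787969246750214 0.012702730516584501
xyz [-5.2  -3.03  0.8 ] rot [0. 0. 0.] rows 3.640044322312543 0.0
xyz [-0.4  -3.15  8.02] rot [4. 0. 0.] rows 5.169588802035537 2.793296089385475
xyz [ 0.   -2.37  7.95] rot [5. 0. 0.] rows 4.972245846376139 3.4916201117318453
xyz [ 0.   -1.93  7.7 ] rot [4.6 0.  0. ] rows 4.758785496201596 3.212290502793296
xyz [ 2.8  -0.4   7.51] rot [20.01  0.    0.  ] rows 4.813865466788718 13.976625281649998
xyz [ 8.    1.2  -3.53] rot [0. 0. 0.] rows 5.290570829150609 0.0
```

Request:
drive_tool(
  series=[
    {"x": -13},
    {"x": -13},
    {"x": -13},
    {"x": -13},
    {"x": -13},
  ],
)

```text
schema error: expected keys x, y, z, ax, ay, az
```

Request:
drive_tool(
  series=[
    {"x": -5},
    {"x": -5},
    {"x": -5},
    {"x": -5},
  ],
)

```text
schema error: expected keys x, y, z, ax, ay, az
```

```bash
python3 - <<'E'
from h import *
chain([([.43,.1,.55],70),([.54,-.225,.5],82)])
print(cur()[0])
E
```

```text
yang 70.07263701661397 [0.21280696 0.58714681 0.2303436 ]
xyz [-12.77 -15.38  14.81] rot [ 0.01 -0.    0.02] rows 14.911845780838991 0.016255811007879532
xyz [  2.   -10.71   8.58] rot [-2.4  0.   0. ] rows 8.314982468866095 1.6759776536312858
{'time': 0.15, 'joint_pos': array([ 1.10398263e+00,  5.32226308e-02,  1.61396359e+00,  1.20857359e-05,
        1.47599379e+00, -1.19016602e-01]), 'joint_vel': array([ 1.89200173e-03, -1.02209995e-03, -3.91408665e-03, -4.50214363e-05,
        8.09740017e-04,  1.15387396e-03]), 'joint_efforts': array([ 6.16855577e-04, -3.94238913e+01, -3.70721877e+01, -7.56323925e-05,
        4.63333228e-03, -4.44884833e-06]), 'tool_pos': array([0.21280696, 0.58714681, 0.2303436 ]), 'tool_rot': array([ 0.69627558,  0.1218103 ,  0.69660782, -0.12288247]), 'contact_force': array([-0.35468361, -0.34003278,  0.08178961]), 'ft_torque': array([-4.49985851e-02,  3.21272155e-02,  4.05566991e-05]), 'gripper_width': 0.9986466063822722}
```

Request:
drive_tool(
  series=[
    {"x": -8, "y": 0, "z": 0, "ax": 0, "ay": 0, "az": 0},
    {"x": -8, "y": 0, "z": 0, "ax": 0, "ay": 0, "az": 0},
    {"x": -8, "y": 0, "z": 0, "ax": 0, "ay": 0, "az": 0},
    {"x": -8, "y": 0, "z": 0, "ax": 0, "ay": 0, "az": 0},
    {"x": -8, "y": 0, "z": 0, "ax": 0, "ay": 0, "az": 0},
  ],
)

```text
time: 0.57
tool_pos: [0.213, 0.5875, 0.4349]
tool_rot: [0.697, 0.123, 0.696, -0.121]
contact_force: [0.3, 1.1, 0.9]
gripper_width: 1.0
```

Request:
drive_tool(
  series=[
    {"x": -5, "y": -1, "z": 1, "ax": 0, "ay": 0, "az": 0},
    {"x": -5, "y": -1, "z": 1, "ax": 0, "ay": 0, "az": 0},
    {"x": -5, "y": -1, "z": 1, "ax": 0, "ay": 0, "az": 0},
    {"x": -5, "y": -1, "z": 1, "ax": 0, "ay": 0, "az": 0},
  ],
)

```text
time: 0.9
tool_pos: [0.2285, 0.5543, 0.5662]
tool_rot: [0.698, 0.127, 0.695, -0.118]
contact_force: [-1.0, 0.0, 1.0]
gripper_width: 1.002
```

```bash
python3 - <<'E'
from h import *
chain([([.43,.1,.56],70),([.54,-.225,.5],82)])
s=cur()[0];print(s['time'],s['joint_pos'])
E
```

```text
yang 70.00221197165641 [0.22847783 0.55430362 0.56623772]
xyz [  0.1  -14.32  13.79] rot [ 0.    0.03 -0.15] rows 11.91925833900521 0.10908424906411869
xyz [  2.4  -10.71   8.58] rot [-2.4  0.   0. ] rows 8.352934868222436 1.6759776536312858
0.9 [ 1.05598437e+00  2.36610285e-03  1.11470397e+00 -5.56096515e-04
  2.01090004e+00 -1.66006733e-01]
```

Request:
drive_tool(
  series=[
    {"x": 0, "y": -6, "z": 5.8, "ax": 0, "ay": 0, "az": 0},
    {"x": 0, "y": -6, "z": 5.8, "ax": 0, "ay": 0, "az": 0},
    {"x": 0, "y": -6, "z": 5.8, "ax": 0, "ay": 0, "az": 0},
    {"x": 0, "y": -6, "z": 5.8, "ax": 0, "ay": 0, "az": 0},
    {"x": 0, "y": -6, "z": 5.8, "ax": 0, "ay": 0, "az": 0},
  ],
)

```text
time: 1.32
tool_pos: [0.3133, 0.3637, 0.5558]
tool_rot: [0.696, 0.122, 0.697, -0.122]
contact_force: [1.3, 0.4, 0.7]
gripper_width: 1.002
```

Request:
drive_tool(
  series=[
    {"x": 0, "y": -6, "z": 5.8, "ax": 0, "ay": 0, "az": 0},
    {"x": 0, "y": -6, "z": 5.8, "ax": 0, "ay": 0, "az": 0},
    {"x": 0, "y": -6, "z": 5.8, "ax": 0, "ay": 0, "az": 0},
    {"x": 0, "y": -6, "z": 5.8, "ax": 0, "ay": 0, "az": 0},
    {"x": 0, "y": -6, "z": 5.8, "ax": 0, "ay": 0, "az": 0},
  ],
)

```text
time: 1.73
tool_pos: [0.3983, 0.1733, 0.556]
tool_rot: [0.697, 0.122, 0.696, -0.122]
contact_force: [1.1, 0.2, -0.5]
gripper_width: 0.999
```

```bash
python3 - <<'E'
from h import *
chain([([.43,.1,.56],70),([.54,-.225,.5],82)])
s=cur()[0];print(s['time'],s['joint_pos'])
E
```

```text
yang 70.09070515685619 [0.39830492 0.17332414 0.5560118 ]
xyz [-0.16 -2.33  2.19] rot [ 0.02  0.   -0.  ] rows 1.9180024821301627 0.01290713668872012
xyz [  2.4  -10.71   8.58] rot [-2.4  0.   0. ] rows 8.352934868222436 1.6759776536312858
1.7333 [ 2.38744056e-01 -3.74388887e-01  1.45852279e+00  6.38969917e-05
  2.05715500e+00 -9.84539626e-01]
```

Request:
drive_tool(
  series=[
    {"x": 0, "y": -6.3, "z": 5.2, "ax": 0, "ay": 0, "az": 0},
    {"x": 0, "y": -6.3, "z": 5.2, "ax": 0, "ay": 0, "az": 0},
    {"x": 0, "y": -6.3, "z": 5.2, "ax": 0, "ay": 0, "az": 0},
    {"x": 0, "y": -6.3, "z": 5.2, "ax": 0, "ay": 0, "az": 0},
    {"x": 0, "y": -6.3, "z": 5.2, "ax": 0, "ay": 0, "az": 0},
  ],
)

```text
time: 2.15
tool_pos: [0.4669, -0.0196, 0.5558]
tool_rot: [0.696, 0.123, 0.696, -0.123]
contact_force: [0.8, 0.2, 0.2]
gripper_width: 0.998
```

Request:
drive_tool(
  series=[
    {"x": 0, "y": -7, "z": 5.4, "ax": -2.4, "ay": 0, "az": 0},
    {"x": 0, "y": -7, "z": 5.4, "ax": -2.4, "ay": 0, "az": 0},
    {"x": 0, "y": -7, "z": 5.4, "ax": -2.4, "ay": 0, "az": 0},
    {"x": 0, "y": -7, "z": 5.4, "ax": -2.4, "ay": 0, "az": 0},
    {"x": 0, "y": -7, "z": 5.4, "ax": -2.4, "ay": 0, "az": 0},
  ],
)

```text
time: 2.57
tool_pos: [0.5291, -0.2142, 0.5558]
tool_rot: [0.705, 0.049, 0.706, -0.049]
contact_force: [0.6, 0.2, -0.6]
gripper_width: 1.001
```

```bash
python3 - <<'E'
from h import *
chain([([.58,-.23,.28],82)])
s=cur()[0];print(s['time'],s['joint_pos'])
E
```

```text
yang 82.0492063790144 [ 0.5291251  -0.21422137  0.5557716 ]
xyz [11.03 -0.35  2.11] rot [ 0.01 -0.   -0.  ] rows 6.73545920511312 0.00755900064926073
2.5667 [-5.15107576e-01 -6.31263535e-02  1.19641069e+00  1.50664960e-04
  2.00867716e+00 -1.94707255e+00]
```

Request:
drive_tool(
  series=[
    {"x": 8, "y": -0.4, "z": 2.1, "ax": 0, "ay": 0, "az": 0},
    {"x": 8, "y": -0.4, "z": 2.1, "ax": 0, "ay": 0, "az": 0},
    {"x": 8, "y": -0.4, "z": 2.1, "ax": 0, "ay": 0, "az": 0},
    {"x": 8, "y": -0.4, "z": 2.1, "ax": 0, "ay": 0, "az": 0},
    {"x": 8, "y": -0.4, "z": 2.1, "ax": 0, "ay": 0, "az": 0},
  ],
)

```text
time: 2.98
tool_pos: [0.5796, -0.2293, 0.3534]
tool_rot: [0.705, 0.049, 0.706, -0.049]
contact_force: [1.1, -0.4, 0.2]
gripper_width: 1.004
```

Request:
drive_tool(
  series=[
    {"x": 3, "y": 0, "z": 0, "ax": 0, "ay": 0, "az": 0},
    {"x": 3, "y": 0, "z": 0, "ax": 0, "ay": 0, "az": 0},
    {"x": 3, "y": 0, "z": 0, "ax": 0, "ay": 0, "az": 0},
  ],
)

```text
time: 3.23
tool_pos: [0.5757, -0.2271, 0.2702]
tool_rot: [0.7, 0.051, 0.711, -0.046]
contact_force: [-0.4, 0.2, -1.2]
gripper_width: 1.005
```

```bash
python3 - <<'E'
from h import *
chain([])
w=grab('wrist','wrist1');t=grab('top','top1'); print(w['cam_to_world'].round(3)); print(proj(w,[.607,-.229,.1]))
E
```

```text
yang 82.06549896078238 [ 0.57567591 -0.22709505  0.27019054]
[[ 0.138  0.96   0.245  0.513]
 [ 0.99  -0.135 -0.028 -0.22 ]
 [ 0.006  0.247 -0.969  0.414]
 [ 0.     0.     0.     1.   ]]
[326.48061    216.38102904]
```

View pics/wrist1.png

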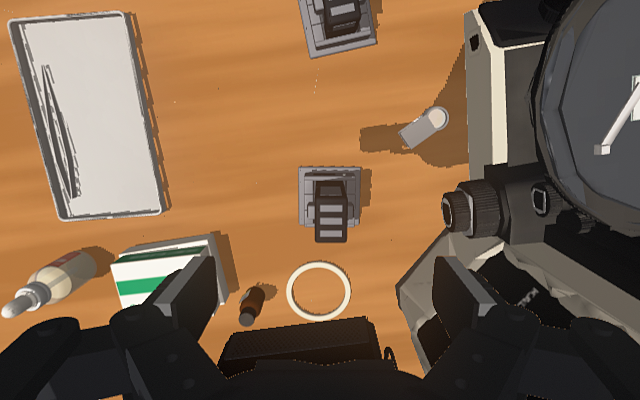

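```bash
python3 - <<'E'
from h import *
w=grab('wrist','wrist2');chain([])
a=cv2.resize(w['img'][155:255,280:390],None,fx=7,fy=6,interpolation=cv2.INTER_CUBIC)
a=cv2.resize(w['img'][155:255,285:385],None,fx=6,fy=6,interpolation=cv2.INTER_CUBIC)
cv2.imwrite('pics/z3.png',a)
E
```

```text
yang 82.07043883239767 [ 0.58013336 -0.22950075  0.28323256]
```

View pics/z3.png

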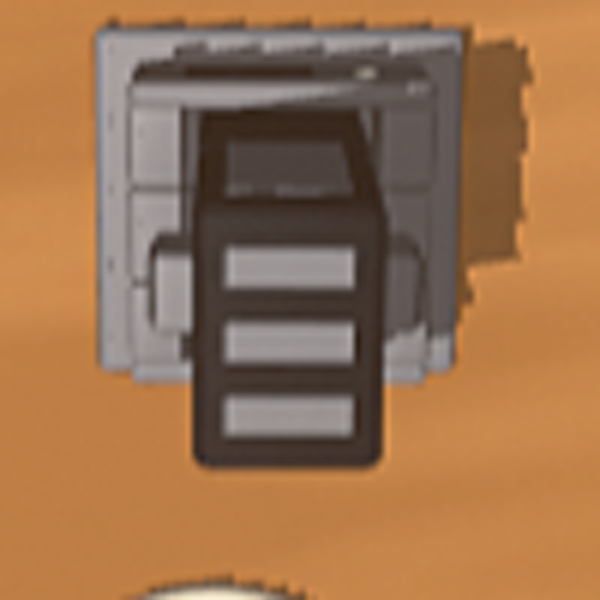

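```bash
python3 - <<'E'
from h import *
w=load('wrist2')
f=lambda q,z: ray(w,285+q[0]/6-.4,155+q[1]/6-.4,z)
p=np.array([f(q,.1) for q in [(196,205),(386,208),(384,468),(193,465)]]);print(p.round(4),p.mean(0))
print([np.linalg.norm(p[i]-p[i-1]).round(4) for i in range(4)])
def ang(v):return np.degrees(np.arctan2(v[1],v[0]))
print('xaxis',ang(p[3]-p[0]),ang(p[2]-p[1]),'y',ang(p[0]-p[1]),ang(p[3]-p[2]))
b=np.array([f(q,.006) for q in [(97,30),(466,30),(452,372),(98,370)]]);print(b.round(4),b.mean(0),'y',ang(b[0]-b[1]),'x',ang(b[3]-b[0]),ang(b[2]-b[1]),[np.linalg.norm(b[i]-b[i-1]).round(4) for i in range(4)])
E
```

```text
[[ 0.5881 -0.237   0.1   ]
 [ 0.5926 -0.2082  0.1   ]
 [ 0.6345 -0.2137  0.1   ]
 [ 0.6298 -0.2436  0.1   ]] [ 0.61124302 -0.22562974  0.1       ]
[np.float64(0.0423), np.float64(0.0292), np.float64(0.0423), np.float64(0.0303)]
xaxis -8.880947710424632 -7.360348235262127 y -98.88696117433136 -98.92139396155619
[[ 0.5724 -0.2559  0.006 ]
 [ 0.5822 -0.185   0.006 ]
 [ 0.6509 -0.1956  0.006 ]
 [ 0.6406 -0.2664  0.006 ]] [ 0.61150803 -0.22569772  0.006     ] y -97.95313622781264 x -8.749183322169312 -8.71641164004291 [np.float64(0.069), np.float64(0.0715), np.float64(0.0694), np.float64(0.0715)]
```

```bash
python3 - <<'E'
from h import *
chain([([.6105,-.226,.13],81.4),([.6105,-.226,.044],81.4)])
E
```

```text
yang 82.07043883239767 [ 0.58013336 -0.22950075  0.28323256]
xyz [6.13 0.31 1.17] rot [0.13 0.02 0.01] rows 3.747044042228042 0.09505009524309763
xyz [3.44 0.   0.  ] rot [0. 0. 0.] rows 2.062350119904077 0.0
```

Request:
drive_tool(
  series=[
    {"x": 3, "y": 0.3, "z": 1.2, "ax": 0.13, "ay": 0, "az": 0},
    {"x": 3, "y": 0.3, "z": 1.2, "ax": 0.13, "ay": 0, "az": 0},
    {"x": 6.1, "y": 0.3, "z": 1.2, "ax": 0.13, "ay": 0, "az": 0},
    {"x": 6.1, "y": 0.3, "z": 1.2, "ax": 0.13, "ay": 0, "az": 0},
    {"x": 6.1, "y": 0.3, "z": 1.2, "ax": 0.13, "ay": 0, "az": 0},
  ],
)

```text
time: 3.8
tool_pos: [0.6078, -0.2246, 0.1235]
tool_rot: [0.702, 0.054, 0.708, -0.052]
contact_force: [-0.2, 0.2, -2.4]
gripper_width: 0.999
```

```bash
python3 - <<'E'
from h import *
w=grab('wrist','wrist3');w=grab('wrist','wrist3');chain([([.6105,-.226,.044],81.4)])
s=grab('side','side3')
print(proj(w,[.611,-.226,.1]))
E
```

```text
yang 81.42179705992436 [ 0.61148608 -0.22650381  0.13126084]
xyz [ 3.49  0.02 -0.05] rot [0.   0.02 0.01] rows 2.092754619091282 0.018478432702153165
[324.66655703 240.47629253]
```

View pics/wrist3.png

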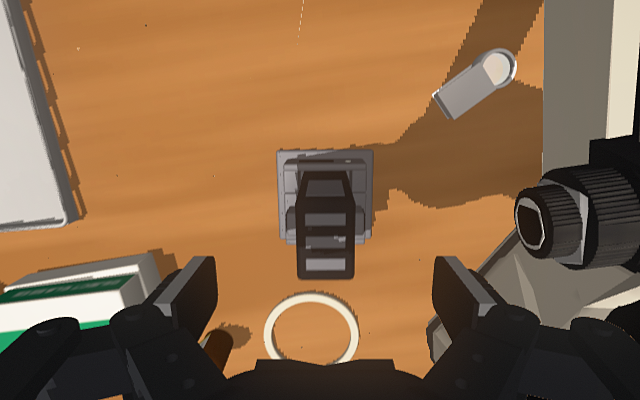

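Request:
drive_tool(
  series=[
    {"x": 1, "y": 0, "z": 0, "ax": 0, "ay": 0, "az": 0},
    {"x": 2, "y": 0, "z": 0, "ax": 0, "ay": 0, "az": 0},
    {"x": 3, "y": 0, "z": 0, "ax": 0, "ay": 0, "az": 0},
    {"x": 3.5, "y": 0, "z": 0, "ax": 0, "ay": 0, "az": 0},
    {"x": 3.5, "y": 0, "z": 0, "ax": 0, "ay": 0, "az": 0},
  ],
)

```text
time: 4.37
tool_pos: [0.6106, -0.2262, 0.0418]
tool_rot: [0.705, 0.053, 0.705, -0.053]
contact_force: [-0.9, 1.1, -0.2]
gripper_width: 0.998
```

```bash
python3 - <<'E'
from h import *
w=grab('wrist','wrist4');s=grab('side','side4');chain([([.6105,-.226,.044],81.4)]);print(cur()[0]['contact_force'])
cv2.imwrite('pics/z4.png',np.vstack([w['img'][100:,100:500],cv2.resize(s['img'][130:230,180:330],None,fx=2.667,fy=2.667)[:280,:400]]))
E
```

```text
yang 81.41953113246113 [ 0.61216805 -0.22688377  0.04439905]
xyz [ 0.02  0.03 -0.07] rot [0.   0.05 0.02] rows 0.04626912167324838 0.034184053068258925
[-0.0383997  -0.61658584  0.93126431]
```

View pics/z4.png

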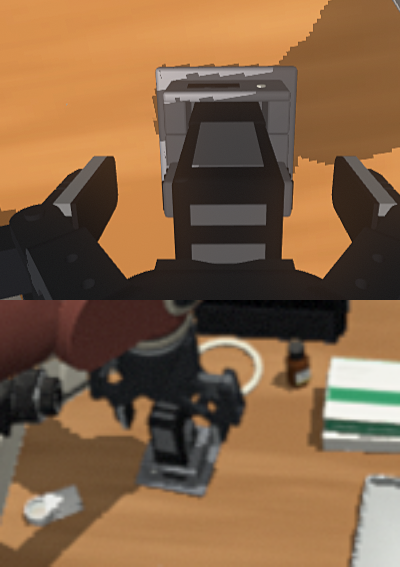

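Request:
drive_tool(
  hand=0,
  series=[
    {"x": 0, "y": 0, "z": 0, "ax": 0, "ay": 0, "az": 0},
    {"x": 0, "y": 0, "z": 0, "ax": 0, "ay": 0, "az": 0},
    {"x": 0, "y": 0, "z": 0, "ax": 0, "ay": 0, "az": 0},
    {"x": 0, "y": 0, "z": 0, "ax": 0, "ay": 0, "az": 0},
    {"x": 0, "y": 0, "z": 0, "ax": 0, "ay": 0, "az": 0},
  ],
)

```text
time: 4.88
tool_pos: [0.6114, -0.2262, 0.0432]
tool_rot: [0.706, 0.053, 0.704, -0.053]
contact_force: [-1.3, 1.3, 4.9]
gripper_width: 0.342
```

Request:
drive_tool(
  series=[
    {"x": 0, "y": 0, "z": 0, "ax": 0, "ay": 0, "az": 0},
    {"x": 0, "y": 0, "z": 0, "ax": 0, "ay": 0, "az": 0},
    {"x": 0, "y": 0, "z": 0, "ax": 0, "ay": 0, "az": 0},
    {"x": 0, "y": 0, "z": 0, "ax": 0, "ay": 0, "az": 0},
    {"x": 0, "y": 0, "z": 0, "ax": 0, "ay": 0, "az": 0},
  ],
)

```text
time: 5.3
tool_pos: [0.6115, -0.2262, 0.0432]
tool_rot: [0.706, 0.053, 0.704, -0.053]
contact_force: [-0.6, 1.7, 6.3]
gripper_width: 0.344
```

Request:
drive_tool(
  series=[
    {"x": 0, "y": 0, "z": 0, "ax": 0, "ay": 0, "az": 0},
    {"x": 0, "y": 0, "z": 0, "ax": 0, "ay": 0, "az": 0},
    {"x": 0, "y": 0, "z": 0, "ax": 0, "ay": 0, "az": 0},
    {"x": 0, "y": 0, "z": 0, "ax": 0, "ay": 0, "az": 0},
    {"x": 0, "y": 0, "z": 0, "ax": 0, "ay": 0, "az": 0},
  ],
)

```text
time: 5.72
tool_pos: [0.6114, -0.2262, 0.0432]
tool_rot: [0.706, 0.053, 0.704, -0.053]
contact_force: [-0.8, 1.5, 5.7]
gripper_width: 0.34
```

```bash
python3 - <<'E'
from h import *
w=grab('wrist','wrist5');chain([]);print(cur()[0])
E
```

```text
yang 81.427256102063 [ 0.61141159 -0.22618654  0.04316438]
{'time': 5.7667, 'joint_pos': array([-4.68555253e-01,  2.89000583e-01,  1.67875085e+00,  4.02111782e-04,
        1.17147462e+00, -1.88988533e+00]), 'joint_vel': array([ 0.00249486,  0.00093447,  0.0012485 ,  0.00154181, -0.00028923,
        0.00154424]), 'joint_efforts': array([-6.86304756e-01, -4.13686430e+01, -3.01569664e+01, -2.32446268e-01,
       -3.16258818e-01, -2.78231404e-03]), 'tool_pos': array([ 0.61141159, -0.22618654,  0.04316438]), 'tool_rot': array([ 0.70595142,  0.05265   ,  0.70430551, -0.0530501 ]), 'contact_force': array([-0.51341387,  1.13640766,  5.64018832]), 'ft_torque': array([ 0.22513338,  0.10331138, -0.0064516 ]), 'gripper_width': 0.34346538205419896}
```

View pics/wrist5.png

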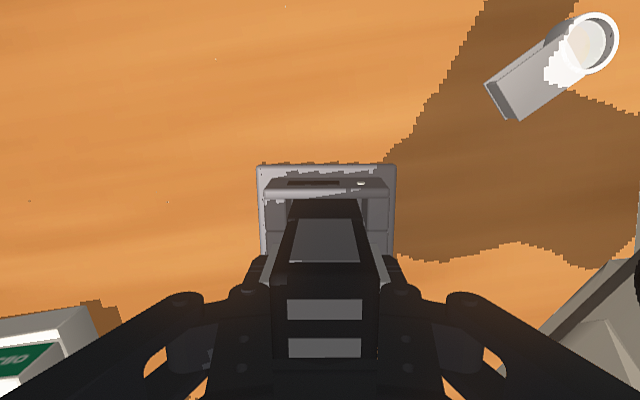

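Request:
drive_tool(
  series=[
    {"x": -0.15, "y": 0, "z": 0, "ax": 0, "ay": 0, "az": 0},
    {"x": -0.3, "y": 0, "z": 0, "ax": 0, "ay": 0, "az": 0},
    {"x": -0.45, "y": 0, "z": 0, "ax": 0, "ay": 0, "az": 0},
    {"x": -0.6, "y": 0, "z": 0, "ax": 0, "ay": 0, "az": 0},
  ],
)

```text
time: 6.1
tool_pos: [0.6096, -0.2257, 0.0557]
tool_rot: [0.705, 0.053, 0.706, -0.053]
contact_force: [-0.3, 0.1, -3.5]
gripper_width: 0.352
```

Request:
drive_tool(
  series=[
    {"x": -0.5, "y": 0, "z": 0, "ax": 0, "ay": 0, "az": 0},
    {"x": -1, "y": 0, "z": 0, "ax": 0, "ay": 0, "az": 0},
    {"x": -1.5, "y": 0, "z": 0, "ax": 0, "ay": 0, "az": 0},
    {"x": -2, "y": 0, "z": 0, "ax": 0, "ay": 0, "az": 0},
    {"x": -2.5, "y": 0, "z": 0, "ax": 0, "ay": 0, "az": 0},
  ],
)

```text
time: 6.52
tool_pos: [0.6105, -0.2261, 0.1209]
tool_rot: [0.705, 0.053, 0.705, -0.053]
contact_force: [0.5, 0.1, -2.3]
gripper_width: 0.342
```

Request:
drive_tool(
  series=[
    {"x": -0.8, "y": 0, "z": 0, "ax": 0, "ay": 0, "az": 0},
    {"x": -1.6, "y": 0, "z": 0, "ax": 0, "ay": 0, "az": 0},
    {"x": -2.4, "y": 0, "z": 0, "ax": 0, "ay": 0, "az": 0},
    {"x": -3, "y": 0, "z": 0, "ax": 0, "ay": 0, "az": 0},
    {"x": -3, "y": 0, "z": 0, "ax": 0, "ay": 0, "az": 0},
  ],
)

```text
time: 6.93
tool_pos: [0.6125, -0.227, 0.1998]
tool_rot: [0.708, 0.052, 0.702, -0.054]
contact_force: [-0.5, -0.6, -2.3]
gripper_width: 0.346
```

```bash
python3 - <<'E'
from h import *
w=grab('wrist','wrist6');s=grab('side','side6');t=grab('top','top6');chain([]);print(cur()[0]['contact_force'],cur()[0]['gripper_width'])
cv2.imwrite('pics/z6.png',np.vstack([w['img'][100:,100:500],cv2.resize(s['img'][120:290,180:450],None,fx=1.48,fy=1.48)[:,:400]]))
cv2.imwrite('pics/z6t.png',cv2.resize(t['img'][150:300,200:400],None,fx=4,fy=4,interpolation=cv2.INTER_CUBIC))
E
```

```text
yang 81.42323540757573 [ 0.60982648 -0.22569883  0.19297165]
[-0.10881428  0.4693147  -3.68057822] 0.3460301454529792
```

View pics/z6.png

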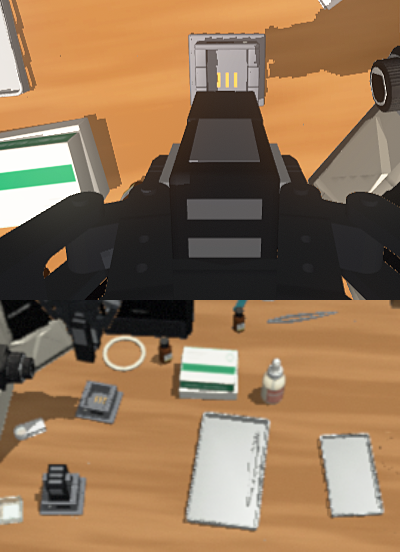

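View pics/z6t.png

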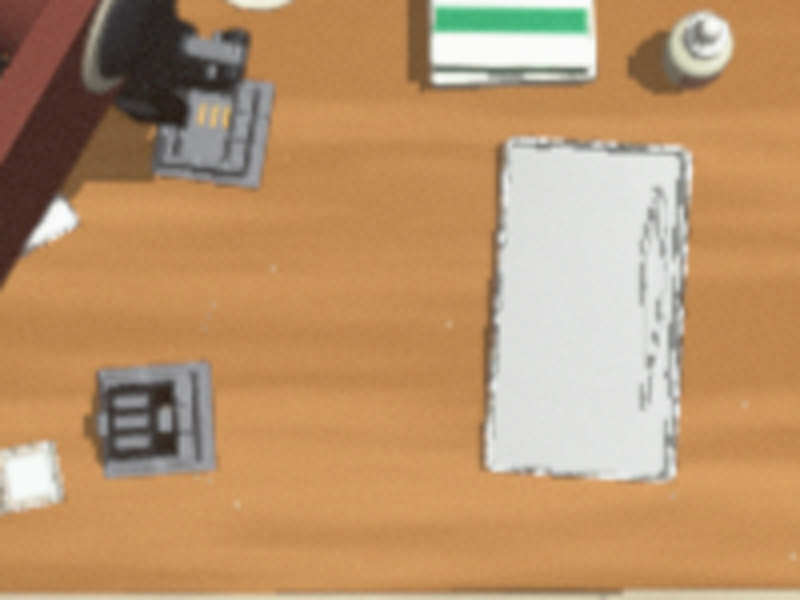

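```bash
python3 - <<'E'
from h import *
chain([([.491,-.457,.18],86)])
E
```

```text
yang 81.42323540757573 [ 0.60982648 -0.22569883  0.19297165]
xyz [ 0.52 -9.86 -3.32] rot [-0.92 -0.01 -0.  ] rows 6.243686553934133 0.63930487249095
```

Request:
drive_tool(
  series=[
    {"x": 0, "y": -1, "z": -0.3, "ax": -0.2, "ay": 0, "az": 0},
    {"x": 0, "y": -2.2, "z": -0.7, "ax": -0.4, "ay": 0, "az": 0},
    {"x": 0, "y": -3.4, "z": -1.1, "ax": -0.6, "ay": 0, "az": 0},
    {"x": 0, "y": -4.6, "z": -1.5, "ax": -0.9, "ay": 0, "az": 0},
    {"x": 0, "y": -5.6, "z": -1.9, "ax": -0.9, "ay": 0, "az": 0},
  ],
)

```text
time: 7.5
tool_pos: [0.5406, -0.3582, 0.1911]
tool_rot: [0.705, 0.026, 0.708, -0.024]
contact_force: [0.5, -0.1, -2.9]
gripper_width: 0.347
```

```bash
python3 - <<'E'
from h import *
w=grab('wrist','wrist7');w=grab('wrist','wrist7');
chain([([.491,-.457,.18],86)])
E
```

```text
yang 85.65678572369569 [ 0.5394849  -0.35999806  0.19118829]
xyz [ 0.45 -4.02 -1.64] rot [-0.07 -0.05 -0.01] rows 2.61438611143003 0.0584968878341553
```

View pics/wrist7.png

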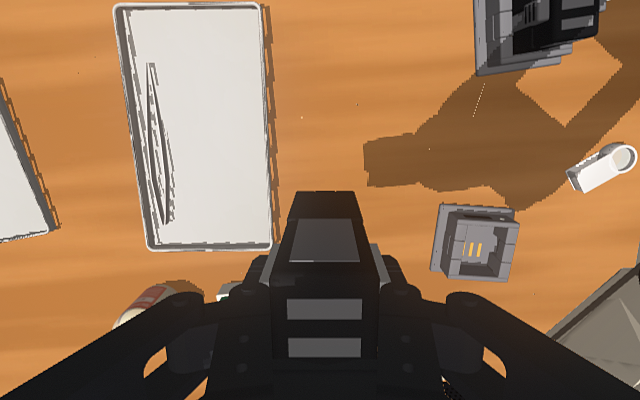

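```bash
python3 - <<'E'
from h import *
w=load('wrist7')
p=np.array([ray(w,*q,.015) for q in [(113,7),(259,2),(272,248),(147,250)]]);print(p.round(3),p.mean(0),[np.linalg.norm(p[i]-p[i-1]).round(4) for i in range(4)])
print([ray(w,*q,.006).round(3) for q in [(150,65),(168,222)]])
E
```

```text
[[ 0.385 -0.522  0.015]
 [ 0.39  -0.405  0.015]
 [ 0.601 -0.418  0.015]
 [ 0.594 -0.537  0.015]] [ 0.49228163 -0.47032596  0.015     ] [np.float64(0.2095), np.float64(0.1175), np.float64(0.211), np.float64(0.1192)]
[array([ 0.429, -0.505,  0.006]), array([ 0.57 , -0.516,  0.006])]
```

Request:
drive_tool(
  series=[
    {"x": 0, "y": -1.1, "z": -0.4, "ax": 0, "ay": 0, "az": 0},
    {"x": 0.5, "y": -2.3, "z": -0.9, "ax": 0, "ay": 0, "az": 0},
    {"x": 1.2, "y": -3.4, "z": -1.3, "ax": 0, "ay": 0, "az": 0},
    {"x": 2, "y": -4, "z": -1.6, "ax": 0, "ay": 0, "az": 0},
    {"x": 3, "y": -4, "z": -1.6, "ax": 0, "ay": 0, "az": 0},
  ],
)

```text
time: 8.02
tool_pos: [0.4938, -0.457, 0.1177]
tool_rot: [0.706, 0.026, 0.707, -0.027]
contact_force: [1.2, -0.5, -2.3]
gripper_width: 0.348
```

```bash
python3 - <<'E'
from h import *
w=grab('wrist','wrist8');w=grab('wrist','wrist8');s=grab('side','side8')
chain([([.492,-.457,.045],86)])
cv2.imwrite('pics/z8.png',cv2.resize(s['img'][120:290,250:450],None,fx=3.5,fy=3.5))
E
```

```text
yang 85.90634783094832 [ 0.49348778 -0.45151443  0.11387313]
xyz [ 2.75 -0.24 -0.03] rot [-0.02 -0.07 -0.08] rows 1.6572483058675607 0.0770794841357268
```

View pics/z8.png

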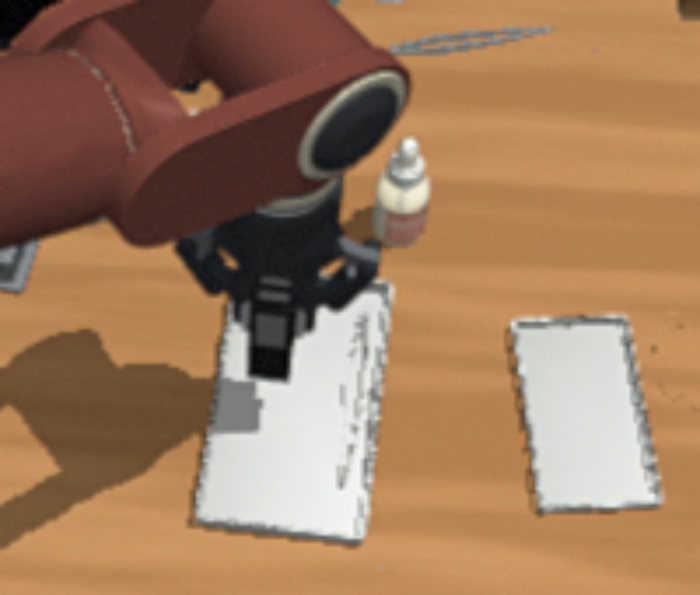

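View pics/wrist8.png

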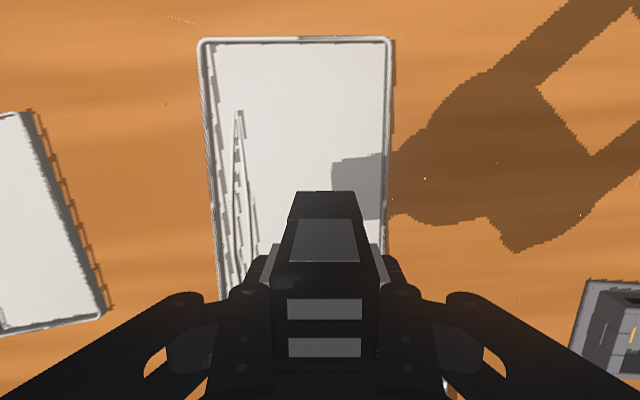

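Request:
drive_tool(
  series=[
    {"x": 0.8, "y": -0.1, "z": 0, "ax": 0, "ay": 0, "az": 0},
    {"x": 1.6, "y": -0.1, "z": 0, "ax": 0, "ay": 0, "az": 0},
    {"x": 2.3, "y": -0.1, "z": 0, "ax": 0, "ay": 0, "az": 0},
    {"x": 2.6, "y": -0.1, "z": 0, "ax": 0, "ay": 0, "az": 0},
    {"x": 2.6, "y": -0.1, "z": 0, "ax": 0, "ay": 0, "az": 0},
  ],
)

```text
time: 8.58
tool_pos: [0.4951, -0.4549, 0.0522]
tool_rot: [0.706, 0.026, 0.708, -0.024]
contact_force: [0.6, 0.9, -3.7]
gripper_width: 0.344
```

Request:
drive_tool(
  series=[
    {"x": 0, "y": 0, "z": 0, "ax": 0, "ay": 0, "az": 0},
    {"x": 0, "y": 0, "z": 0, "ax": 0, "ay": 0, "az": 0},
  ],
)

```text
time: 8.75
tool_pos: [0.4965, -0.4574, 0.056]
tool_rot: [0.707, 0.024, 0.706, -0.026]
contact_force: [0.5, -0.6, -2.6]
gripper_width: 0.343
```

```bash
python3 - <<'E'
from h import *
chain([([.492,-.457,.0392],86)]);print(cur()[0]['contact_force'])
E
```

```text
yang 85.95576554529674 [ 0.49650554 -0.45737064  0.05602368]
xyz [ 0.67  0.   -0.18] rot [-0.01  0.03  0.03] rows 0.4177576174520814 0.026492782722352375
[ 0.54335108 -0.59814435 -2.56508527]
```

Gap to the floor about 15 mm; lowering in small steps, watching the force.

Request:
drive_tool(
  series=[
    {"x": 0.2, "y": 0, "z": 0, "ax": 0, "ay": 0, "az": 0},
    {"x": 0.4, "y": 0, "z": 0, "ax": 0, "ay": 0, "az": 0},
    {"x": 0.5, "y": 0, "z": 0, "ax": 0, "ay": 0, "az": 0},
    {"x": 0.5, "y": 0, "z": 0, "ax": 0, "ay": 0, "az": 0},
    {"x": 0.5, "y": 0, "z": 0, "ax": 0, "ay": 0, "az": 0},
  ],
)

```text
time: 9.17
tool_pos: [0.495, -0.4565, 0.0408]
tool_rot: [0.706, 0.025, 0.707, -0.025]
contact_force: [-0.2, -0.1, -3.2]
gripper_width: 0.345
```

Request:
drive_tool(
  series=[
    {"x": 0.04, "y": 0, "z": 0, "ax": 0, "ay": 0, "az": 0},
    {"x": 0.08, "y": 0, "z": 0, "ax": 0, "ay": 0, "az": 0},
    {"x": 0.1, "y": 0, "z": 0, "ax": 0, "ay": 0, "az": 0},
    {"x": 0.1, "y": 0, "z": 0, "ax": 0, "ay": 0, "az": 0},
  ],
)

```text
time: 9.5
tool_pos: [0.4954, -0.4569, 0.0392]
tool_rot: [0.707, 0.025, 0.707, -0.025]
contact_force: [-0.9, -0.3, -1.4]
gripper_width: 0.349
```

Request:
drive_tool(
  series=[
    {"x": 0.03, "y": 0, "z": 0, "ax": 0, "ay": 0, "az": 0},
    {"x": 0.05, "y": 0, "z": 0, "ax": 0, "ay": 0, "az": 0},
    {"x": 0.05, "y": 0, "z": 0, "ax": 0, "ay": 0, "az": 0},
  ],
)

```text
time: 9.75
tool_pos: [0.4954, -0.4569, 0.0392]
tool_rot: [0.707, 0.025, 0.707, -0.025]
contact_force: [-2.4, 2.8, 4.7]
gripper_width: 0.343
```

Request:
drive_tool(
  hand=0.45,
  series=[
    {"x": 0, "y": 0, "z": 0, "ax": 0, "ay": 0, "az": 0},
    {"x": 0, "y": 0, "z": 0, "ax": 0, "ay": 0, "az": 0},
    {"x": 0, "y": 0, "z": 0, "ax": 0, "ay": 0, "az": 0},
    {"x": 0, "y": 0, "z": 0, "ax": 0, "ay": 0, "az": 0},
  ],
)

```text
time: 10.08
tool_pos: [0.4957, -0.4571, 0.0381]
tool_rot: [0.707, 0.025, 0.706, -0.026]
contact_force: [0.3, -0.3, 2.1]
gripper_width: 0.449
```

Request:
drive_tool(
  hand=0.9,
  series=[
    {"x": 0, "y": 0, "z": 0, "ax": 0, "ay": 0, "az": 0},
    {"x": 0, "y": 0, "z": 0, "ax": 0, "ay": 0, "az": 0},
    {"x": 0, "y": 0, "z": 0, "ax": 0, "ay": 0, "az": 0},
    {"x": 0, "y": 0, "z": 0, "ax": 0, "ay": 0, "az": 0},
    {"x": 0, "y": 0, "z": 0, "ax": 0, "ay": 0, "az": 0},
  ],
)

```text
time: 10.5
tool_pos: [0.4953, -0.4567, 0.0375]
tool_rot: [0.707, 0.025, 0.707, -0.025]
contact_force: [0.4, -0.6, -0.3]
gripper_width: 0.896
```

```bash
python3 - <<'E'
from h import *
w=grab('wrist','wrist9');print(cur()[0]['contact_force'],cur()[0]['gripper_width'],cur()[0]['time'])
E
```

```text
[0.25214222 0.04513014 0.72941132] 0.9013813686821761 10.55
```

View pics/wrist9.png

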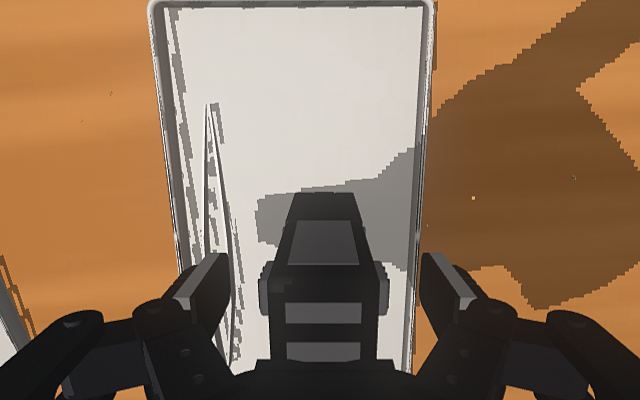

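Released; the pack stands with buttons sprung out, clear of the tweezers. Retreat straight up.

Request:
drive_tool(
  series=[
    {"x": -0.5, "y": 0, "z": 0, "ax": 0, "ay": 0, "az": 0},
    {"x": -1.3, "y": 0, "z": 0, "ax": 0, "ay": 0, "az": 0},
    {"x": -2.3, "y": 0, "z": 0, "ax": 0, "ay": 0, "az": 0},
    {"x": -3.5, "y": 0, "z": 0, "ax": 0, "ay": 0, "az": 0},
    {"x": -4.8, "y": 0, "z": 0, "ax": 0, "ay": 0, "az": 0},
  ],
)

```text
time: 10.97
tool_pos: [0.4948, -0.4561, 0.1587]
tool_rot: [0.706, 0.026, 0.707, -0.025]
contact_force: [0.3, -0.2, -0.5]
gripper_width: 0.895
```

Request:
drive_tool(
  series=[
    {"x": -1.5, "y": 0, "z": 0, "ax": 0, "ay": 0, "az": 0},
    {"x": -3, "y": 0, "z": 0, "ax": 0, "ay": 0, "az": 0},
    {"x": -4, "y": 0, "z": 0, "ax": 0, "ay": 0, "az": 0},
    {"x": -4, "y": 0, "z": 0, "ax": 0, "ay": 0, "az": 0},
    {"x": -4, "y": 0, "z": 0, "ax": 0, "ay": 0, "az": 0},
  ],
)

```text
time: 11.38
tool_pos: [0.4961, -0.4576, 0.2619]
tool_rot: [0.708, 0.023, 0.705, -0.027]
contact_force: [0.0, -0.3, -1.4]
gripper_width: 0.899
```

```bash
python3 - <<'E'
from h import *
w=grab('wrist','wrist10');s=grab('side','side10');print(cur()[0]['contact_force'],cur()[0]['tool_pos'],cur()[0]['time'])
cv2.imwrite('pics/z10.png',np.vstack([w['img'][:,:500][:350],cv2.resize(s['img'][150:290,170:450],None,fx=1.786,fy=1.786)[:250,:500]]))
E
```

```text
[ 0.01810424 -0.50908751  0.00433694] [ 0.49495078 -0.45627325  0.25695642] 11.4833
```

View pics/z10.png

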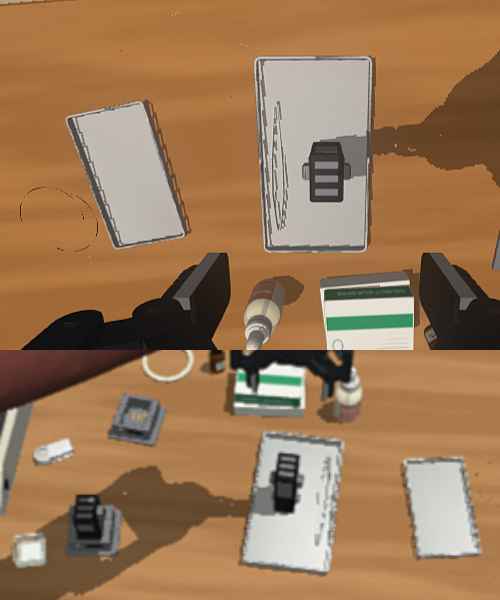

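The pack stands upright on the clear floor of the larger tray. The short pack is still in its cradle, the tall cradle is empty and the gripper is clear.

```bash
python3 -c "
from plant import workorder; print(workorder.job_done())"
```

```text
the job is handed in; nothing more can be done
None
```

The taller pack is out of its cradle and standing upright on the clear floor of the larger tray. I handed the job in at about 11.5 s, against the 38 s limit.

- **Pinch and lift:** I pinched both buttons until the gripper read 0.34, about 29 mm. That matches flush (30 mm), but I judged it from the opening alone. The pack then lifted straight out, with the wrist force showing only its own weight of about 3 N and no snag.
- **Placing:** I lowered the pack until the tray floor took its weight (about 5 N), then let go. The buttons sprang back out, and I backed the arm straight up.
- **Last checks:** The wrist and side pictures show the pack upright between the tweezers and the rim. The taller pack's cradle is empty, the shorter pack is still in its own, and the force on the gripper read about zero.
- **Disagreement:** The first overhead estimate of the pack's position was about 4 mm off the close-up wrist camera one in both x and y. I used the wrist camera value, and the grasp came out centred.

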